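# Lay the lino block down against the fence of the carving board

### The job

The lino printing block stands on its long edge on the carving board, its carved lino face turned away from the board's raised fence. Push it over with your fingertips so that it lies flat on the board with the carved face up, then push it along the board until its edge sits flush against the fence all along, and take the hand away. Only push: do not lift or carry the block, and leave the cup, the jar and the wooden box alone.

Things in the scene. Friction and masses are not known exactly. Their poses are not given: they have to be found in the camera images.
- board: Plywood carving board fixed to the bench, 340 (x) x 300 (y) x 12 mm thick, with a wooden fence along its +x edge: 35 mm deep, 300 mm long, top 24 mm above the board (36 mm above the bench). Origin: centre of its underside, on the bench. x points squarely at the fence, whose inner face is at x = +135 mm; y runs along the fence. Turned up to 26 degrees from straight ahead.
- block: Loose wooden printing block, 28 (x) x 140 (y) x 100 mm (z), 0.2 to 0.4 kg, grey carved lino on its -x face, the rest bare wood. It starts standing on a 140 x 28 mm edge, lino looking away from the fence within 20 degrees; it has room to fall flat short of the fence. Origin: centre of that edge. x goes from lino to bare back (straight down when lying lino up), z from that edge to the opposite one.
- block_center (a point): Centre of the printing block: 50 mm above the board while it stands, 14 mm above it when it lies flat. Axes as the block's.
- cup: Brown paper cup, 80 mm across the rim, 95 mm high, empty, standing on the bench beside the board. Origin: centre of its underside. To be left alone.
- jar: Closed ink jar, 64 mm across, 75 mm high, standing on the bench beside the board. Origin: centre of its underside. To be left alone.
- keepsake: Closed wooden box, 114 x 114 x 53 mm, on the bench beside the board, on its other side from cup and jar. Origin: centre of its underside. To be left alone.
Things that resemble listed ones, but are neither listed nor needed, are in the scene too. Of the things shaped like the block, the wooden one is meant.

How it is judged (in metres and radians):
On the way:
1. the block lies flat on the board, carved face up (angle between block's own x axis and vertical above 3.02 rad and height (world z) of block_center below 0.032 m), for 0.1 s.
At the end, for the whole second after the job is handed in: The block rests flat on the board (within 7 degrees), carved face up, its edge on the fence: centre at most 4 mm short of touching, square within 0.05 rad, within 100 mm of the board's middle line. Cup, jar and box within 30 mm of where they stood (angle between block's own x axis and vertical above 3.02 rad and height (world z) of block_center between 0.022 and 0.031 m and x of block_center in the frame of board between 0.081 and 0.09 m and y of block_center in the frame of board between -0.1 and 0.1 m and angle between the z axis of block and the x axis of board, either way round below 0.05 rad and linear speed of block below 0.02 m/s and distance of each of cup, jar, keepsake from where it was at the start of the episode below 0.03 m).
It fails at once if the block is lifted or carried (height (world z) of block_center above 0.078 m or (angle between block's own x axis and vertical above 2.84 rad and height (world z) of block_center above 0.052 m)).
It fails at once if the cup, the jar or the wooden box is pushed or knocked over (distance of any of cup, jar, keepsake from where it was at the start of the episode above 0.03 m or angle between any of cup, jar, keepsake's own z axis and vertical above 0.35 rad).
It also fails if it takes over 38 s, if anything falls off the work surface, if the arm or the gripper's body presses on something with over 40 N, if the wrist force passes 120 N, or if a joint passes its speed limit or range.

### The arm

A 6-joint arm with a two-finger parallel gripper is mounted at the origin on the work surface. World frame = base frame: x ahead of the robot, y to its left, z up, the work surface at z = 0. Lengths are in mm, angles in rad, forces in N, time in s.
With the tool pointing down it reaches from about 350 to 975 mm from the base axis. Payload 7.1 kg.
Tool frame: the origin (TCP) lies between the finger pads; the fingertips stand 8 mm ahead of it and the grasp point (between the pads) lies 11 mm behind it (ctrl.tips_ahead is the distance from the TCP to the fingertips, in mm); y points along the fingers, z is the direction in which the jaws open and shut, and the axes are right-handed (so a half turn about y gives the same grasp; the last joint's range is limited). The gripper opens to 88 mm and grips with 3 to 60 N. Pads are 20 mm wide; open, the fingers measure 115 mm over their backs; the gripper's body (75 mm by 178 mm) begins 61 mm behind the grasp point.
Start: joints at [1.327, 0.423, 1.63, -0, 1.089, -0.019], TCP at [139.288, 609.265, 230.675] pointing down, gripper open.
Joint ranges: [-3, 3], [-0.9, 2.11], [0.09, 2.58], [-1.31, 4.45], [0.11, 2.69], [-2.54, 2.54]. Speed limits (rad/s): [2.39, 2.39, 3.01, 3.14, 3.14, 3.14].

### API

Orientations are given as a rotation vector (axis times angle).
In Python, from workcell import ctrl gives the robot as it stands.
- The arm moves only by the shell command python3 -m creep 'ROWS'. ROWS is JSON, a list of rows, each an object of numbers: "tx", "ty", "tz": the shift along the world's x, y, z in mm; "rx", "ry", "rz": the turn, a rotation vector about the world's x, y, z in rad; "fingers": the closure in counts, from 0 (fully open) to 255 (shut). A call has 1 to 10 rows; each row is the pose to reach, as a shift and turn from the pose commanded when the call began; what a row does not reach only later rows make up. A row lasts 1/8 s, in which the tool goes at most 62.5 mm and 10.7 degrees, less where a joint would pass 70% of its speed; a pose out of reach is approached as far as the arm can. A call with a gripper value outside its range is refused whole. The fingers move at their own pace and stop on an object; the grip force is fixed at half the most. Time passes only in rows, so rows that repeat a pose let the fingers close. It gives the time, the measured TCP pose, the force and the opening at its end, in the units of the state.
- ctrl.get_obs(): the state, without advancing time (a new reading comes with each control period).
- ctrl.get_image(name): name is "scene" or "top"; returns a dict with "pixels" (384x512x3 uint8, blue, green, red), "intrinsics" (3x3 intrinsics, pixels), "rvec" (rotation vector, rad) and "tvec" (3), from world to camera coordinates, as OpenCV has them. Camera axes: x right, y down, z forward; pixel columns grow to the right and rows downward; lengths in mm; the calibration is good to about 2 mm. A picture is of the moment at which its call begins. There is no depth.
- ctrl.close_job(): hands the job in, once; it reports no verdict.
The state is a dict: "t": time; "qpos": joint angles; "qvel": joint speeds; "joint_torque": joint torques, N m; "ee_pos": TCP position; "orientation": TCP orientation; "ft_force": force on the tool from outside, world axes, zero at the start; "moment": the same for the moment, N m; "width": finger opening in mm.
Only numpy, scipy, OpenCV 4.12 (cv2) and the standard library are available. Lean on these libraries where they do the work, as an engineer would, in place of code of your own. Each camera call takes 0.05 s, during which the arm holds its last target.

## Working session

There is one attempt and no reset: what is moved stays moved. The work goes in short steps, Python scripts to look and compute and a shell command to move; the robot and the scene stay as the last step left them, time stands still between calls to the robot, and variables do not carry over. Pictures are saved under pics/ and viewed, and the job is handed in when it is done.

```bash
ls; mkdir -p pics; python3 - <<'E'
from workcell import ctrl
import cv2
o=ctrl.get_obs(); print(o)
for n in("scene","top"):
    d=ctrl.get_image(n); cv2.imwrite(f"pics/{n}0.png",cv2.resize(d["pixels"],(768,576),interpolation=cv2.INTER_CUBIC)); print(n,d["intrinsics"],d["rvec"],d["tvec"])
E
```

```text
pics
{'t': 0.0, 'qpos': array([ 1.32702352e+00,  4.23805026e-01,  1.63066842e+00, -1.64624296e-05,
        1.08857696e+00, -1.89781021e-02]), 'qvel': array([ 1.66881381e-03, -1.09861870e-03,  6.16380904e-04, -5.71317534e-05,
       -1.95315014e-03, -7.14611403e-04]), 'joint_torque': array([ 1.70812273e-03, -5.44656837e+01, -2.73660421e+01,  6.44390308e-02,
        2.29587872e-02, -1.09427629e-04]), 'ee_pos': array([139.15562368, 608.77352342, 229.93251775]), 'orientation': array([-1.56503036,  0.17665409, -0.17637629]), 'ft_force': array([-0.25230957,  0.85490309, -0.22254472]), 'moment': array([-0.01693021, -0.00702793, -0.06435972]), 'width': 87.87591014233902}
scene [[431.19821531   0.         252.49681234]
 [  0.         431.19821531 185.76958715]
 [  0.           0.           1.        ]] [ 2.2370962   1.02676934 -0.36375178] [-386.73615665 -245.78988933 1727.54707812]
top [[391.61113043   0.         259.70961046]
 [  0.         391.61113043 189.67361178]
 [  0.           0.           1.        ]] [ 2.05206092 -2.1788737   0.21717973] [  30.39089706  544.55597869 1034.66952544]
```

View pics/scene0.png

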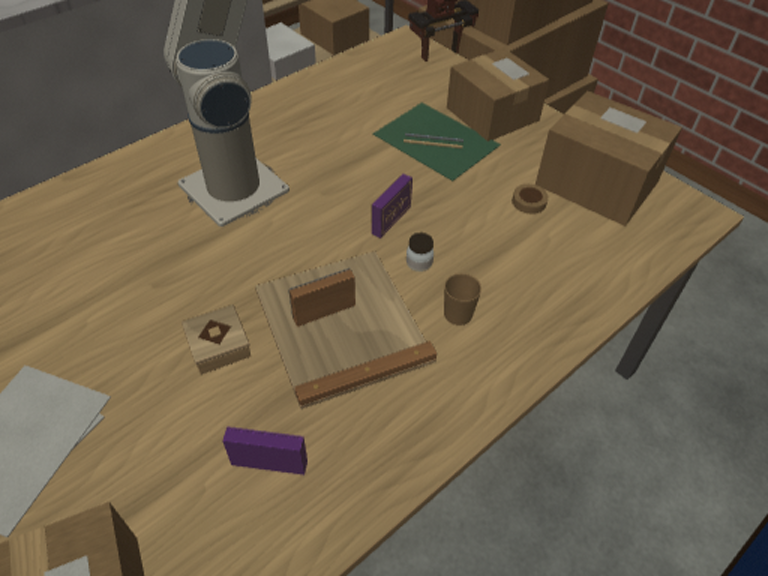

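View pics/top0.png

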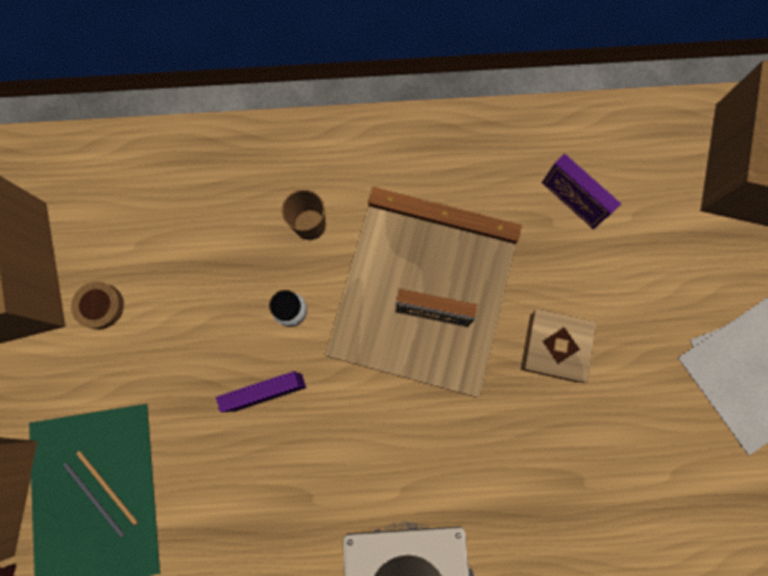

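```bash
python3 - <<'E'
from workcell import ctrl
import cv2
d=ctrl.get_image("top"); cv2.imwrite("pics/topcrop.png",cv2.resize(d["pixels"][115:275,210:360],None,fx=3.75,fy=3.75,interpolation=cv2.INTER_CUBIC))
d=ctrl.get_image("scene"); cv2.imwrite("pics/scenecrop.png",cv2.resize(d["pixels"][160:275,160:300],None,fx=5,fy=5,interpolation=cv2.INTER_CUBIC))
E
```

```text
(no output)
```

View pics/topcrop.png

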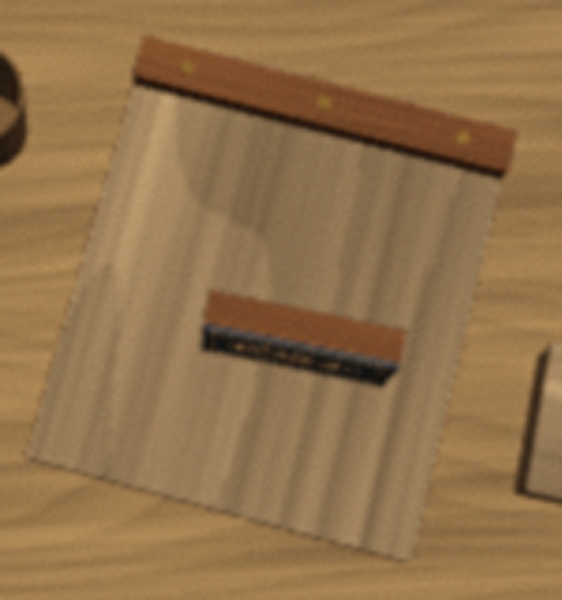

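View pics/scenecrop.png

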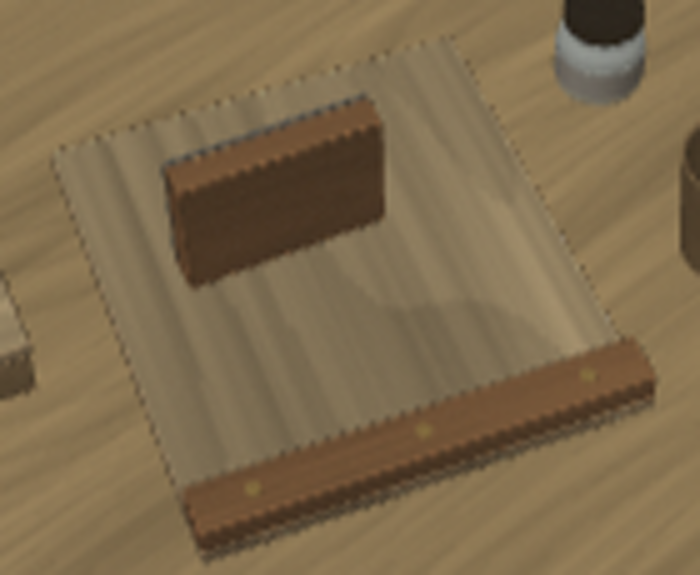

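```bash
cat > h.py <<'E'
import numpy as np,cv2
from workcell import ctrl
from scipy.optimize import least_squares
def cams():
    return {n:ctrl.get_image(n) for n in("scene","top")}
def proj(d,P):
    return cv2.projectPoints(np.array(P,float).reshape(-1,1,3),np.array(d["rvec"]),np.array(d["tvec"]),np.array(d["intrinsics"]),None)[0].reshape(-1,2)
def ray(d,uv,z):
    R=cv2.Rodrigues(np.array(d["rvec"]))[0];c=-R.T@np.array(d["tvec"]).ravel()
    v=R.T@np.linalg.inv(d["intrinsics"])@np.array([*uv,1.]);return c+v*(z-c[2])/v[2]
def T(p,P):
    c,s=np.cos(p[2]),np.sin(p[2]);P=np.array(P,float)
    return np.c_[p[0]+c*P[:,0]-s*P[:,1],p[1]+s*P[:,0]+c*P[:,1],P[:,2]]
def fit(c,obs,p0):
    def r(p):
        return np.concatenate([(proj(c[n],T(p,[o[0] for o in obs[n]]))-np.array([o[1] for o in obs[n]])).ravel() for n in obs])
    s=least_squares(r,p0);print(np.round(s.x,3),"rms px",np.sqrt(np.mean(s.fun**2)).round(2));return s.x
tc=lambda u,v:(210+u/3.75-.37,115+v/3.75-.37)
sc=lambda u,v:(160+u/5-.4,160+v/5-.4)
E
python3 - <<'E'
from h import *
c=cams()
b={"top":[((170,150,36),tc(146,36)),((170,-150,36),tc(517,130)),((135,-150,36),tc(502,173)),((135,150,36),tc(134,76)),((-170,150,12),tc(29,459)),((-170,-150,12),tc(410,560))],
"scene":[((135,-150,36),sc(185,490)),((135,150,36),sc(632,338)),((170,150,36),sc(655,378)),((170,-150,36),sc(203,545)),((-170,-150,12),sc(52,150)),((-170,150,12),sc(455,37))]}
p0=[600,0,0]
for n in b: print(n);fit(c,{n:b[n]},p0)
B=fit(c,b,p0)
k={"top":[((14,70,112),tc(208,290)),((14,-70,112),tc(407,330)),((-14,-70,112),tc(400,363)),((-14,70,112),tc(203,325))],
"scene":[((-14,-70,112),sc(163,165)),((-14,70,112),sc(368,96)),((14,70,112),sc(383,125)),((14,-70,112),sc(178,195)),((14,-70,12),sc(194,287)),((14,70,12),sc(384,217))]}
for n in b: print(n);fit(c,{n:k[n]},p0)
K=fit(c,k,p0)
cc,s=np.cos(B[2]),np.sin(B[2]);d=K[:2]-B[:2]
print("block in board",cc*d[0]+s*d[1],-s*d[0]+cc*d[1],K[2]-B[2])
t=c["top"]
f=2/3
print("cup",ray(t,(303*f,212*f),95),"jar",ray(t,(286*f,305*f),75),"box",ray(t,(561*f,345*f),53))
for i,q in enumerate([(536,312),(596,322)]):print(ray(t,(q[0]*f,q[1]*f),53))
print(proj(t,[139,609,230]),proj(c["scene"],[139,609,230]))
E
```

```text
top
[ 5.39545e+02 -6.78670e+01 -3.21000e-01] rms px 0.76
scene
[ 5.43504e+02 -6.89110e+01 -3.23000e-01] rms px 0.68
[ 5.41077e+02 -6.81560e+01 -3.22000e-01] rms px 0.84
top
[ 4.96549e+02 -8.09670e+01 -2.58000e-01] rms px 0.51
scene
[ 4.97292e+02 -8.15440e+01 -2.69000e-01] rms px 0.45
[ 4.96821e+02 -8.11970e+01 -2.62000e-01] rms px 0.49
block in board -37.85415871165522 -26.37698576390061 0.05994487481203631
cup [682.26941897 148.41108826  95.        ] jar [514.86515405 187.16755575  75.        ] box [ 414.95046367 -306.88867627   53.        ]
[ 478.08030922 -268.17192339   53.        ]
[ 453.03478045 -375.83678841   53.        ]
[[-16.41939373 377.25186468]] [[293.67321589  34.80632099]]
```

```bash
python3 - <<'E'
from h import *
o=ctrl.get_obs()
R=cv2.Rodrigues(o["orientation"])[0];print(R.round(3))
a=np.arctan2(R[1,2],R[0,2]);t=np.pi/2-.262
for k in(-1,0,1):print((t-a+k*np.pi))
print(o["ee_pos"],o["t"])
E
```

```text
[[ 0.975 -0.     0.223]
 [-0.223 -0.001  0.975]
 [-0.    -1.    -0.001]]
-3.1787732742284116
-0.03718062063861849
3.1044120329511746
[139.25543572 609.10383662 230.40120119] 0.3
```

```bash
python3 -m creep '[{"tx":37,"ty":-44,"tz":0,"rz":-0.01},{"tx":74,"ty":-88,"rz":-0.02},{"tx":112,"ty":-132,"rz":-0.037},{"tx":149,"ty":-176,"rz":-0.037},{"tx":186,"ty":-220,"rz":-0.037},{"tx":224,"ty":-265,"rz":-0.037},{"tx":261,"ty":-309,"rz":-0.037},{"tx":268,"ty":-360,"rz":-0.037},{"tx":276,"ty":-415,"rz":-0.037},{"tx":283,"ty":-470,"rz":-0.037}]'
```

```text
schema error: expected keys tx, ty, tz, rx, ry, rz, fingers
```

```bash
python3 -m creep '[{"tx":37,"ty":-44,"tz":0,"rx":0,"ry":0,"rz":-0.01,"fingers":0},{"tx":74,"ty":-88,"tz":0,"rx":0,"ry":0,"rz":-0.02,"fingers":0},{"tx":112,"ty":-132,"tz":0,"rx":0,"ry":0,"rz":-0.037,"fingers":0},{"tx":149,"ty":-176,"tz":0,"rx":0,"ry":0,"rz":-0.037,"fingers":0},{"tx":186,"ty":-220,"tz":0,"rx":0,"ry":0,"rz":-0.037,"fingers":0},{"tx":224,"ty":-265,"tz":0,"rx":0,"ry":0,"rz":-0.037,"fingers":0},{"tx":261,"ty":-309,"tz":0,"rx":0,"ry":0,"rz":-0.037,"fingers":0},{"tx":268,"ty":-360,"tz":0,"rx":0,"ry":0,"rz":-0.037,"fingers":0},{"tx":276,"ty":-415,"tz":0,"rx":0,"ry":0,"rz":-0.037,"fingers":0},{"tx":283,"ty":-470,"tz":0,"rx":0,"ry":0,"rz":-0.037,"fingers":0}]'
```

```text
t: 1.55
ee_pos: [422.5, 137.6, 230.8]
orientation: [-1.561, 0.205, -0.206]
ft_force: [1.1, 0.2, -0.3]
width: 87.8
```

```bash
python3 -m creep '[{"tx":6,"ty":-52,"tz":0,"rx":0,"ry":0,"rz":0,"fingers":0},{"tx":12,"ty":-104,"tz":0,"rx":0,"ry":0,"rz":0,"fingers":0},{"tx":18,"ty":-155,"tz":-10,"rx":0,"ry":0,"rz":0,"fingers":0},{"tx":22,"ty":-205,"tz":-25,"rx":0,"ry":0,"rz":0,"fingers":0},{"tx":22,"ty":-205,"tz":-70,"rx":0,"ry":0,"rz":0,"fingers":0},{"tx":22,"ty":-205,"tz":-115,"rx":0,"ry":0,"rz":0,"fingers":0},{"tx":22,"ty":-205,"tz":-133,"rx":0,"ry":0,"rz":0,"fingers":0},{"tx":22,"ty":-205,"tz":-133,"rx":0,"ry":0,"rz":0,"fingers":0}]'
python3 - <<'E'
from h import *
c=cams()
cv2.imwrite("pics/top1.png",cv2.resize(c["top"]["pixels"][115:275,210:360],None,fx=3.75,fy=3.75))
cv2.imwrite("pics/scene1.png",cv2.resize(c["scene"]["pixels"][110:290,110:330],None,fx=3,fy=3))
o=ctrl.get_obs();R=cv2.Rodrigues(o["orientation"])[0];print(o["ee_pos"],R.round(3))
E
```

```text
t: 2.55
ee_pos: [443.3, -65.6, 96.6]
orientation: [-1.561, 0.208, -0.203]
ft_force: [0.3, 0.3, 1.0]
width: 88.1
[444.72739949 -65.79165038  98.17099292] [[ 0.966  0.001  0.259]
 [-0.259 -0.     0.966]
 [ 0.001 -1.     0.   ]]
```

View pics/top1.png

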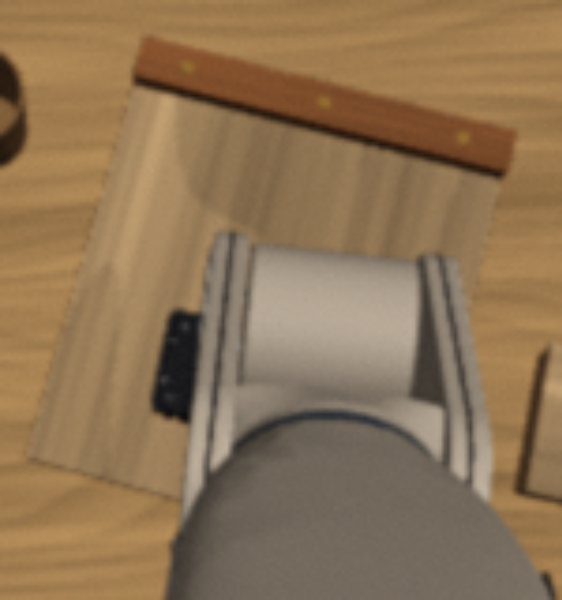

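View pics/scene1.png

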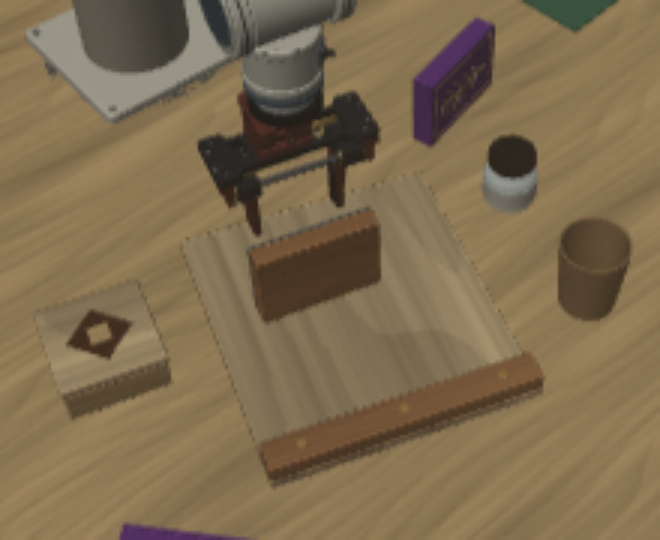

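The fingers straddle the lino side of the standing block, about 30 mm behind it. I'll tip it now.

```bash
python3 -m creep '[{"tx":12,"ty":-3,"tz":0,"rx":0,"ry":0,"rz":0,"fingers":0},{"tx":22,"ty":-6,"tz":0,"rx":0,"ry":0,"rz":0,"fingers":0},{"tx":28,"ty":-7,"tz":0,"rx":0,"ry":0,"rz":0,"fingers":0},{"tx":33,"ty":-9,"tz":0,"rx":0,"ry":0,"rz":0,"fingers":0},{"tx":37,"ty":-10,"tz":0,"rx":0,"ry":0,"rz":0,"fingers":0},{"tx":41,"ty":-11,"tz":0,"rx":0,"ry":0,"rz":0,"fingers":0},{"tx":45,"ty":-12,"tz":0,"rx":0,"ry":0,"rz":0,"fingers":0},{"tx":49,"ty":-13,"tz":0,"rx":0,"ry":0,"rz":0,"fingers":0}]'
python3 - <<'E'
from h import *
c=cams()
cv2.imwrite("pics/scene2.png",cv2.resize(c["scene"]["pixels"][110:290,110:330],None,fx=3,fy=3))
E
```

```text
t: 3.65
ee_pos: [493.6, -78.8, 97.6]
orientation: [-1.561, 0.205, -0.205]
ft_force: [0.0, 0.5, -1.4]
width: 87.8
```

View pics/scene2.png

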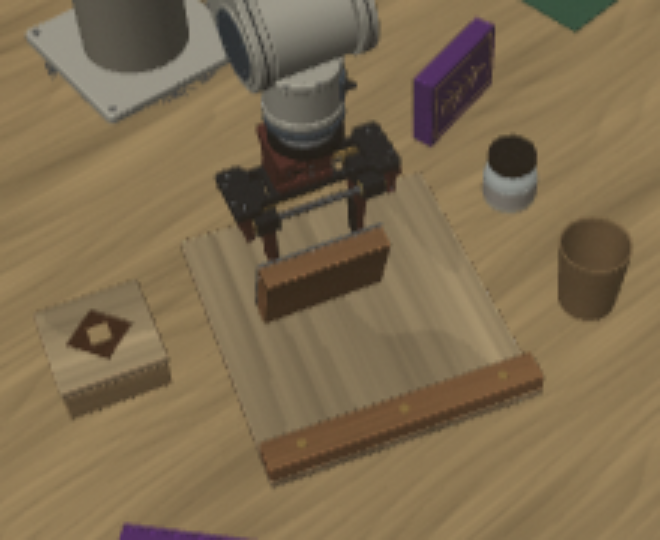

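The block tilts about its fence-side bottom edge and hasn't slid: the lower left corner is still at (265,320). I'll keep pushing past the balance point.

```bash
python3 -m creep '[{"tx":3,"ty":-1,"tz":0,"rx":0,"ry":0,"rz":0,"fingers":0},{"tx":6,"ty":-2,"tz":0,"rx":0,"ry":0,"rz":0,"fingers":0},{"tx":9,"ty":-2,"tz":0,"rx":0,"ry":0,"rz":0,"fingers":0},{"tx":12,"ty":-3,"tz":0,"rx":0,"ry":0,"rz":0,"fingers":0},{"tx":15,"ty":-4,"tz":0,"rx":0,"ry":0,"rz":0,"fingers":0},{"tx":18,"ty":-5,"tz":0,"rx":0,"ry":0,"rz":0,"fingers":0},{"tx":18,"ty":-5,"tz":0,"rx":0,"ry":0,"rz":0,"fingers":0},{"tx":18,"ty":-5,"tz":0,"rx":0,"ry":0,"rz":0,"fingers":0}]'
python3 - <<'E'
from h import *
c=cams()
cv2.imwrite("pics/scene3.png",cv2.resize(c["scene"]["pixels"][160:275,160:300],None,fx=5,fy=5,interpolation=cv2.INTER_CUBIC))
E
```

```text
t: 4.75
ee_pos: [511.2, -83.7, 97.6]
orientation: [-1.561, 0.206, -0.205]
ft_force: [-0.3, -0.3, 1.2]
width: 88.2
```

View pics/scene3.png

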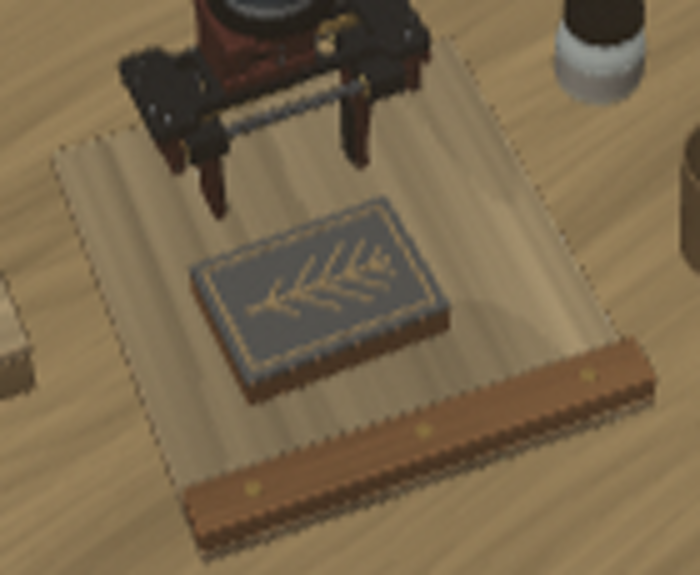

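The block lies flat with the lino up, top corners at (192,270), (387,198), (448,308) and (252,380). Next I'll measure it.

```bash
python3 - <<'E'
from h import *
c={"scene":ctrl.get_image("scene")}
K=fit(c,{"scene":[((-50,-70,40),sc(192,270)),((-50,70,40),sc(387,198)),((50,70,40),sc(448,308)),((50,-70,40),sc(252,380))]},[560,-90,-.3])
B=np.array([541.1,-68.2,-.322])
cc,s=np.cos(B[2]),np.sin(B[2])
f=lambda p:(cc*(p[0]-B[0])+s*(p[1]-B[1]),-s*(p[0]-B[0])+cc*(p[1]-B[1]))
print(f(K),K[2]-B[2]); o=ctrl.get_obs();print(f(o["ee_pos"]),o["ee_pos"],o["t"])
E
```

```text
[ 5.61456e+02 -9.86200e+01 -2.64000e-01] rms px 0.61
(np.float64(28.936350557467662), np.float64(-22.414418423373256)) 0.057780402776690665
(np.float64(-23.474989247432088), np.float64(-24.17409312483631)) [511.18128232 -83.70265238  97.6779642 ] 4.9
```

```bash
python3 -m creep '[{"tx":-17,"ty":6,"tz":0,"rx":0,"ry":0,"rz":-0.03,"fingers":0},{"tx":-34,"ty":13,"tz":0,"rx":0,"ry":0,"rz":-0.06,"fingers":0},{"tx":-34,"ty":13,"tz":-25,"rx":0,"ry":0,"rz":-0.06,"fingers":0},{"tx":-34,"ty":13,"tz":-50,"rx":0,"ry":0,"rz":-0.06,"fingers":0},{"tx":-34,"ty":13,"tz":-64,"rx":0,"ry":0,"rz":-0.06,"fingers":0},{"tx":-34,"ty":13,"tz":-70,"rx":0,"ry":0,"rz":-0.06,"fingers":0},{"tx":-34,"ty":13,"tz":-70,"rx":0,"ry":0,"rz":-0.06,"fingers":0}]'
python3 - <<'E'
from h import *
c=cams()
cv2.imwrite("pics/scene4.png",cv2.resize(c["scene"]["pixels"][160:275,160:300],None,fx=5,fy=5,interpolation=cv2.INTER_CUBIC))
E
```

```text
t: 5.78
ee_pos: [477.3, -70.8, 27.6]
orientation: [-1.556, 0.253, -0.252]
ft_force: [0.1, -0.2, -0.6]
width: 87.8
```

View pics/scene4.png

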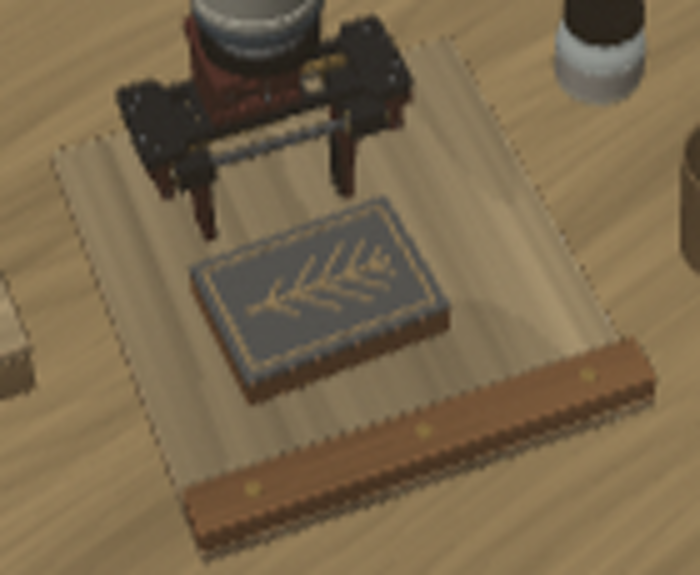

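The fingers are low behind the block's near edge, with both tips inside its length. I'll push along the board's x axis.

```bash
python3 -m creep '[{"tx":7,"ty":-2,"tz":0,"rx":0,"ry":0,"rz":0,"fingers":0},{"tx":14,"ty":-5,"tz":0,"rx":0,"ry":0,"rz":0,"fingers":0},{"tx":21,"ty":-7,"tz":0,"rx":0,"ry":0,"rz":0,"fingers":0},{"tx":28,"ty":-9,"tz":0,"rx":0,"ry":0,"rz":0,"fingers":0},{"tx":35,"ty":-12,"tz":0,"rx":0,"ry":0,"rz":0,"fingers":0},{"tx":42,"ty":-14,"tz":0,"rx":0,"ry":0,"rz":0,"fingers":0},{"tx":49,"ty":-16,"tz":0,"rx":0,"ry":0,"rz":0,"fingers":0},{"tx":56,"ty":-19,"tz":0,"rx":0,"ry":0,"rz":0,"fingers":0},{"tx":62,"ty":-21,"tz":0,"rx":0,"ry":0,"rz":0,"fingers":0},{"tx":66,"ty":-22,"tz":0,"rx":0,"ry":0,"rz":0,"fingers":0}]'
python3 - <<'E'
from h import *
c=cams()
cv2.imwrite("pics/scene5.png",cv2.resize(c["scene"]["pixels"][160:275,160:300],None,fx=5,fy=5,interpolation=cv2.INTER_CUBIC))
E
```

```text
t: 7.12
ee_pos: [543.6, -92.9, 27.6]
orientation: [-1.556, 0.253, -0.252]
ft_force: [-3.3, 0.8, 1.8]
width: 88.0
```

View pics/scene5.png

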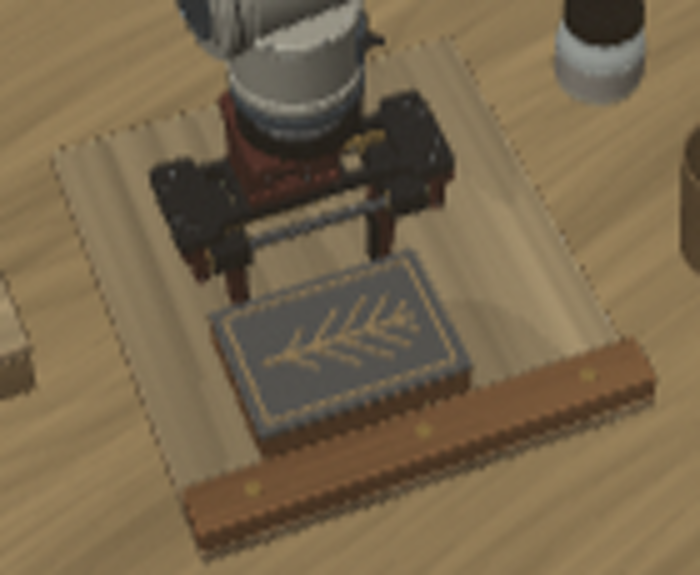

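The block is aligned with the fence and about 15 mm short of it. I'll push on in small steps and watch the force.

```bash
python3 -m creep '[{"tx":3,"ty":-1,"tz":0,"rx":0,"ry":0,"rz":0,"fingers":0},{"tx":6,"ty":-2,"tz":0,"rx":0,"ry":0,"rz":0,"fingers":0},{"tx":9,"ty":-3,"tz":0,"rx":0,"ry":0,"rz":0,"fingers":0},{"tx":12,"ty":-4,"tz":0,"rx":0,"ry":0,"rz":0,"fingers":0},{"tx":12,"ty":-4,"tz":0,"rx":0,"ry":0,"rz":0,"fingers":0}]'
```

```text
t: 7.85
ee_pos: [556.0, -96.9, 27.7]
orientation: [-1.556, 0.252, -0.253]
ft_force: [-0.3, -0.3, -0.5]
width: 88.0
```

```bash
python3 -m creep '[{"tx":1.5,"ty":-0.5,"tz":0,"rx":0,"ry":0,"rz":0,"fingers":0},{"tx":3,"ty":-1,"tz":0,"rx":0,"ry":0,"rz":0,"fingers":0},{"tx":3,"ty":-1,"tz":0,"rx":0,"ry":0,"rz":0,"fingers":0}]'
```

```text
t: 8.22
ee_pos: [556.3, -97.1, 27.5]
orientation: [-1.556, 0.256, -0.249]
ft_force: [-7.2, 3.5, 6.3]
width: 87.8
```

```bash
python3 -m creep '[{"tx":1.5,"ty":-0.5,"tz":0,"rx":0,"ry":0,"rz":0,"fingers":0},{"tx":3,"ty":-1,"tz":0,"rx":0,"ry":0,"rz":0,"fingers":0},{"tx":3,"ty":-1,"tz":0,"rx":0,"ry":0,"rz":0,"fingers":0}]'
python3 - <<'E'
from h import *
c=cams()
cv2.imwrite("pics/scene6.png",cv2.resize(c["scene"]["pixels"][160:275,160:300],None,fx=5,fy=5,interpolation=cv2.INTER_CUBIC))
E
```

```text
t: 8.6
ee_pos: [556.2, -97.2, 27.2]
orientation: [-1.555, 0.261, -0.244]
ft_force: [-14.6, 7.3, 13.1]
width: 88.0
```

View pics/scene6.png

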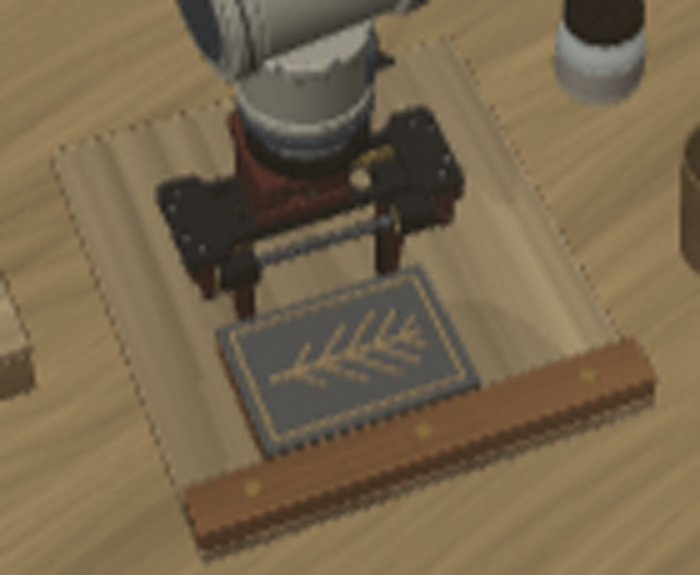

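The block stopped firmly against the fence: the force rose while the tool stood still. I'll back the hand straight off and raise it.

```bash
python3 -m creep '[{"tx":-5,"ty":2,"tz":0,"rx":0,"ry":0,"rz":0,"fingers":0},{"tx":-12,"ty":4,"tz":0,"rx":0,"ry":0,"rz":0,"fingers":0},{"tx":-25,"ty":8,"tz":0,"rx":0,"ry":0,"rz":0,"fingers":0},{"tx":-45,"ty":15,"tz":0,"rx":0,"ry":0,"rz":0,"fingers":0},{"tx":-60,"ty":20,"tz":30,"rx":0,"ry":0,"rz":0,"fingers":0},{"tx":-80,"ty":27,"tz":80,"rx":0,"ry":0,"rz":0,"fingers":0},{"tx":-95,"ty":32,"tz":130,"rx":0,"ry":0,"rz":0,"fingers":0},{"tx":-110,"ty":60,"tz":170,"rx":0,"ry":0,"rz":0,"fingers":0},{"tx":-110,"ty":110,"tz":190,"rx":0,"ry":0,"rz":0,"fingers":0},{"tx":-110,"ty":165,"tz":200,"rx":0,"ry":0,"rz":0,"fingers":0}]'
python3 -m creep '[{"tx":-5,"ty":50,"tz":0,"rx":0,"ry":0,"rz":0,"fingers":0},{"tx":-10,"ty":100,"tz":0,"rx":0,"ry":0,"rz":0,"fingers":0},{"tx":-15,"ty":150,"tz":0,"rx":0,"ry":0,"rz":0,"fingers":0},{"tx":-20,"ty":200,"tz":0,"rx":0,"ry":0,"rz":0,"fingers":0},{"tx":-20,"ty":250,"tz":0,"rx":0,"ry":0,"rz":0,"fingers":0},{"tx":-20,"ty":250,"tz":0,"rx":0,"ry":0,"rz":0,"fingers":0}]'
python3 - <<'E'
from h import *
c=cams()
cv2.imwrite("pics/top7.png",cv2.resize(c["top"]["pixels"][115:275,210:360],None,fx=3.75,fy=3.75,interpolation=cv2.INTER_CUBIC))
cv2.imwrite("pics/scene7.png",cv2.resize(c["scene"]["pixels"][160:275,160:300],None,fx=5,fy=5,interpolation=cv2.INTER_CUBIC))
cv2.imwrite("pics/full7.png",cv2.resize(c["top"]["pixels"],(768,576)))
E
```

```text
t: 9.95
ee_pos: [451.4, 67.3, 229.3]
orientation: [-1.555, 0.251, -0.257]
ft_force: [0.3, -0.9, 0.1]
width: 88.1
t: 10.7
ee_pos: [430.8, 318.8, 227.5]
orientation: [-1.555, 0.249, -0.25]
ft_force: [-0.2, -0.5, -0.1]
width: 87.8
```

View pics/top7.png

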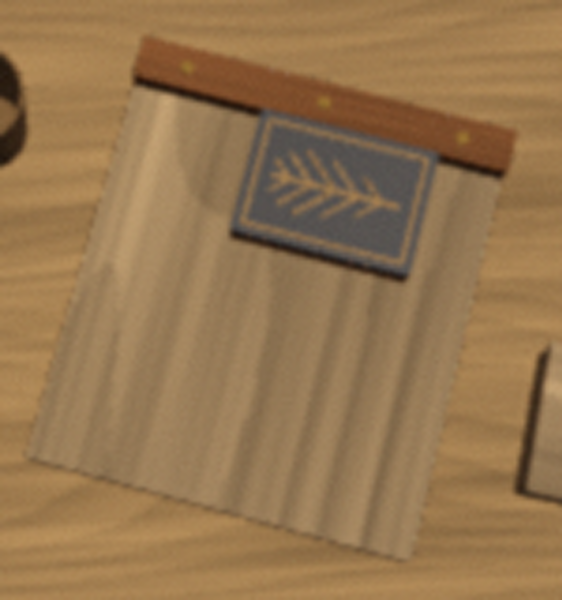

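View pics/scene7.png

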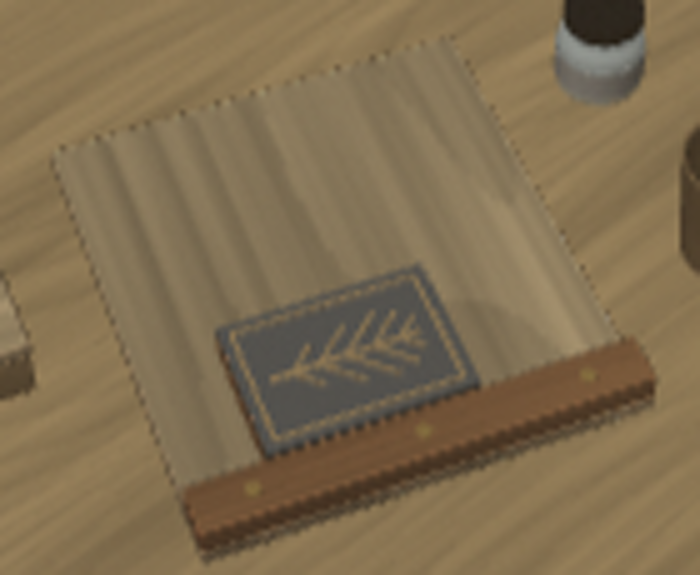

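View pics/full7.png

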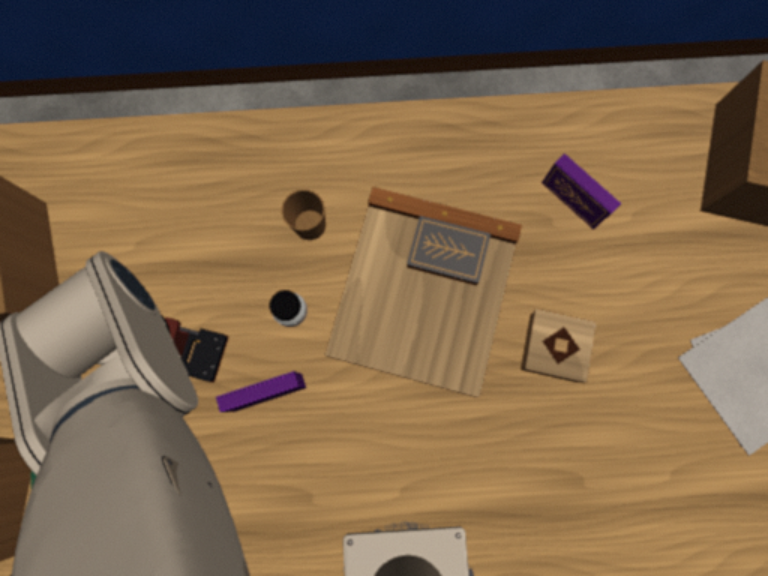

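Both views show the block flat and lino up against the fence, with top-crop corners (263,110), (437,152), (406,273) and (232,235). The cup, jar and box haven't moved. I'll check the pose in numbers.

```bash
python3 - <<'E'
from h import *
c=cams()
B=np.array([541.1,-68.2,-.322])
k={"top":[((50,70,40),tc(263,110)),((50,-70,40),tc(437,152)),((-50,-70,40),tc(406,272)),((-50,70,40),tc(232,234))],
"scene":[((-50,-70,40),sc(218,330)),((-50,70,40),sc(418,265)),((50,70,40),sc(479,381)),((50,-70,40),sc(270,450))]}
def f(K,B):
    cc,s=np.cos(B[2]),np.sin(B[2]);p=K
    print((cc*(p[0]-B[0])+s*(p[1]-B[1]),-s*(p[0]-B[0])+cc*(p[1]-B[1])),K[2]-B[2])
f(fit(c,{"top":k["top"]},[600,-90,-.3]),[539.5,-67.9,-.321])
f(fit(c,{"scene":k["scene"]},[600,-90,-.3]),[543.5,-68.9,-.323])
f(fit(c,k,[600,-90,-.3]),B)
E
```

```text
[ 6.11706e+02 -1.18031e+02 -3.04000e-01] rms px 0.67
(np.float64(84.33477039687568), np.float64(-24.788744085903843)) 0.01741796789903749
[ 6.13203e+02 -1.18707e+02 -3.16000e-01] rms px 0.53
(np.float64(81.90776756847673), np.float64(-25.106725762213145)) 0.0069222948250383665
[ 6.12290e+02 -1.18261e+02 -3.09000e-01] rms px 0.64
(np.float64(83.3739473556912), np.float64(-24.959326093562467)) 0.013343359014844014
```

```bash
python3 -c "
from workcell import ctrl
print(ctrl.close_job())"
```

```text
the job is handed in; nothing more can be done
None
```

I tipped the block over with both open fingertips so it lay flat with the carved face up. I then pushed it along the board against the fence, backed the hand off and handed the job in at about 11 s of the 38 s allowed.

**Contact with the fence:** the tool stopped moving while the horizontal push force rose to about 16 N, with 13 N upward on the tool. I took this as firm contact.

**Final position, from both cameras together:**

| Check | Measured | Allowed |
|---|---|---|
| Block centre, board x | 83.4 mm | 81–90 mm |
| Block centre, board y | −25 mm | −100 to 100 mm |
| Out of square | 0.013 rad | below 0.05 rad |

**Disagreement between cameras:** each camera fitted alone put the centre's x at a different place, 84.3 mm from the top view and 81.9 mm from the scene view. The 81.9 mm figure is close to the lower limit. The gap is about the 2 mm calibration error, so I relied on the force reading as well.

**Cup, jar and box:** they look unmoved in the last pictures, but I did not measure their positions again. I also judged flatness and carved face up only by eye.

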